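# Find the hidden crossbar and load the panel over it

## Task

Press down along the slatted sample panel with your fingertips, slat by slat, until you feel a slat that does not give, because a hidden crossbar lies under it. Then stand the largest of the three check weights upright on the panel over that support, so that it does not sink, and let go. Never set the weight down on a slat that gives, and leave the two smaller weights where they stand.

Things in the scene. Friction and masses are not known exactly. Their poses are not given: they have to be found in the camera images.
- panel: Sample panel fixed to the bench: grey frame of rails 148 x 274 mm, 34 mm high, filled by eight flat metal slats (slat_0 to slat_7) side by side, level with one another, 2 mm above the rails. A slat is 130 mm long (panel x) and 32 mm wide (panel y). Origin: centre of the frame's underside, on the bench; x along each slat, y along the row, z up. Slat i is centred at y = (i - 3.5) * 32 mm.
- panel_top (a point): Middle of the slats' top face, 36 mm above the panel's origin, axes as the panel's. A slat goes straight down on springs, wherever it is pressed, 0.35 N per mm up to a hard stop at 8 mm. A hidden crossbar, 18 mm wide in y, lies lengthwise under just one of the eight slats, any of them: that slat stops hard within 1 mm. All slats look alike.
- large_weight: The largest of three check weights (they stand in a loose row in any order): plain cylinder 33 mm in diameter with a narrower lifting knob on top, 42 mm high in all, about 0.2 kg. Origin: centre of its underside; z up along its axis.
- medium_weight: The middle check weight, 27 mm in diameter, 35 mm high. Origin: centre of its underside. To be left alone.
- small_weight: The smallest check weight, 22 mm in diameter, 30 mm high. Origin: centre of its underside. To be left alone.
- slat_0 (a joint): How far slat_0 (centre at panel y = -112 mm) is pressed down, in m: 0 up and level, 0.008 at its lower stop.
- slat_1 (a joint): How far slat_1 (centre at panel y = -80 mm) is pressed down, in m: 0 up and level, 0.008 at its lower stop.
- slat_2 (a joint): How far slat_2 (centre at panel y = -48 mm) is pressed down, in m: 0 up and level, 0.008 at its lower stop.
- slat_3 (a joint): How far slat_3 (centre at panel y = -16 mm) is pressed down, in m: 0 up and level, 0.008 at its lower stop.
- slat_4 (a joint): How far slat_4 (centre at panel y = +16 mm) is pressed down, in m: 0 up and level, 0.008 at its lower stop.
- slat_5 (a joint): How far slat_5 (centre at panel y = +48 mm) is pressed down, in m: 0 up and level, 0.008 at its lower stop.
- slat_6 (a joint): How far slat_6 (centre at panel y = +80 mm) is pressed down, in m: 0 up and level, 0.008 at its lower stop.
- slat_7 (a joint): How far slat_7 (centre at panel y = +112 mm) is pressed down, in m: 0 up and level, 0.008 at its lower stop.
Mind the look-alikes: they are no part of the job. Leave any brown or turquoise look-alike of the large_weight alone.

How it is judged (in metres and radians):
On the way:
1. the fingertips press on the slats with more than 2 N where no slat goes down by 2 mm: the firm place has been found by pressing (contact force between the fingers and panel above 2 N and x of the grasp point in the frame of panel between -0.06 and 0.06 m and y of the grasp point in the frame of panel between -0.13 and 0.13 m and value of joint each of slat_0, slat_1, slat_2, slat_3, slat_4, slat_5, slat_6, slat_7 below 0.002 m), for 0.1 s.
At the end, for the whole second after the job is handed in: The largest weight stands at rest and upright (within 0.08 rad) on the slats, its centre within 60 mm of the panel's middle along the slats and 130 mm along the row, and it has not sunk: its underside is less than 1.5 mm below the level of the slats' tops (x of large_weight in the frame of panel between -0.06 and 0.06 m and y of large_weight in the frame of panel between -0.13 and 0.13 m and z of large_weight in the frame of panel between 0.0345 and 0.04 m and contact force between large_weight and panel above 0.5 N and angle between large_weight's own z axis and vertical below 0.08 rad and linear speed of large_weight below 0.01 m/s); the robot touches nothing.
It fails at once if the largest weight, on the panel, sinks with the slats under it by more than 3.5 mm (x of large_weight in the frame of panel between -0.06 and 0.06 m and y of large_weight in the frame of panel between -0.13 and 0.13 m and z of large_weight in the frame of panel below 0.0325 m).
It fails at once if one of the two smaller weights has been moved by more than 30 mm (distance of any of medium_weight, small_weight from where it was at the start of the episode above 0.03 m).
It also fails if it takes over 64 s, if anything falls off the work surface, if the arm or the gripper's body presses on something with over 40 N, if the wrist force passes 120 N, or if a joint passes its speed limit or range.

## Robot

A 6-joint arm with a two-finger parallel gripper is mounted at the origin on a cart in front of the work surface, level with it; the furniture and walls round the work are solid. World frame = base frame: x ahead of the robot, y to its left, z up, the work surface at z = 0. Lengths are in mm, angles in degrees, forces in N, time in s.
With the tool pointing down it reaches from about 400 to 925 mm from the base axis. Payload 3.4 kg.
Tool frame: the origin (TCP) lies at the very end of the fingers, on their centre line; the grasp point (between the pads) lies 19 mm behind it; z points along the fingers, y is the direction in which the jaws open and shut (so a half turn about z gives the same grasp; the last joint's range is limited). The gripper opens to 85 mm and grips with 20 to 120 N. Pads are 22 mm wide; open, the fingers measure 114 mm over their backs; the gripper's body (76 mm by 85 mm) begins 54 mm behind the grasp point. The pads swing forward as they close: fully open they stand 13 mm farther back than shut.
Start: joints at [-70.159, 17.578, 86.31, -0, 76.112, -4.211], TCP at [234.335, -525.089, 205.105] pointing down, gripper open.
Joint ranges: [-179.03, 179.03], [-60, 130.46], [8.19, 133.38], [-81.62, 261.62], [5.75, 156.47], [-153.77, 153.77]. Speed limits (degrees/s): [147.25, 147.25, 180, 180, 180, 180].

## Interface

Orientations are given as a 3x3 rotation matrix whose columns are the frame's x, y, z axes.
In Python, from plant import arm, eyes gives the robot as it stands. The module is installed in compiled form; this text tells all that it offers.
- The arm moves only by the tool carry_out, never from a script. Its argument "plan" is a list of rows, each a list of 7 numbers: the shift along the tool's x, y, z in mm, then the turn, a rotation vector about the tool's x, y, z in rad, then the opening in per cent of the stroke, from 0 (shut) to 100 (fully open). A call has 1 to 12 rows; each row shifts and turns the commanded pose from where the row before left it, along the tool's axes as they then stand; what a row does not reach is not made up. A row lasts 1/10 s, in which the tool goes at most 50 mm and 8.59 degrees, less where a joint would pass 70% of its speed; a pose out of reach is approached as far as the arm can. A call is refused whole if a number of a shift passes 50 or a number of a turn 0.15, either way. A call with a gripper value outside its range is refused whole. The fingers move at their own pace and stop on an object; "squeeze" is the grip in N (left out, the last holds). Time passes only in rows, so rows that do not move let the fingers close. It gives the time, the measured TCP pose, the force and the opening at its end, in the units of the state.
- arm.get_state(): the state, without advancing time (a new reading comes with each control period).
- eyes.capture(name): name is "side" or "top" or "wrist"; returns a dict with "color" (480x640x3 uint8, red, green, blue), "fx", "fy", "cx", "cy" (pixels), "origin" and "rotation" of the camera in the world; the wrist camera has in their place "T_tool_cam" (4x4, takes a point from camera to tool coordinates, whose origin is the TCP and whose axes are the flange's). Camera axes: x right, y up, looking along -z (the intrinsics and any distortion apply to the point x, -y, -z); pixel columns grow to the right and rows downward; lengths in mm; the calibration is good to about 2 mm. The wrist camera is an equidistant fisheye: a pixel r from the principal point sees the ray r / f radians off the axis. A picture is of the moment at which its call begins: read the wrist's pose just before it. There is no depth.
- arm.close_job(): hands the job in, once; it reports no verdict.
Trained networks look in the newest picture that a camera, given by its name, has taken for a name from the list of things; names that differ only in an ending like _2 or _b are one class to them, and where a whole thing is asked for, a point or a joint stands for the part that bears it (a point fixed in the world has none). Each returns a list of dicts, best first, with "confidence" (0 to 1); they miss things now and then, are a little off and sometimes report something else, mostly with a low value. They report only what shows in the picture. A call takes as long as a camera call. They do not tell look-alikes from the thing itself.
- eyes.regions_of(camera, thing): "pixels" (480x640 bool, what is visible of it) and "position" ([row, column] in pixels, amid what is visible of it).
- eyes.tip_of(camera, thing): "position" ([row, column] in pixels: a listed point, or the origin of a listed thing).
The state is a dict: "time": time; "joint_positions": joint angles; "joint_vel": joint speeds; "tau": joint torques, N m; "ee_pos": TCP position; "orientation": TCP orientation; "ft_force": force on the tool from outside, world axes, zero at the start; "moment": the same for the moment, N m; "grip_width": finger opening in mm.
Only numpy, scipy, OpenCV 4.12 (cv2) and the standard library are available. Lean on these libraries where they do the work, as an engineer would, in place of code of your own. Each camera call takes 0.05 s, during which the arm holds its last target. There are 200 camera calls.

## Working session

There is one attempt and no reset: what is moved stays moved. The work goes in short steps, Python scripts to look and compute and a tool call to move; the robot and the scene stay as the last step left them, time stands still between calls to the robot, and variables do not carry over. Pictures are saved under pics/ and viewed, about 8 in all and at most 12, crops included, and the job is handed in when it is done.

Besides the shell and the picture viewer there is one more tool, called after "Request:" as name([rows], argument=value, ...), one row to a line, values as JSON. carry_out: Moves the arm, as the interface text tells. Its arguments: {"type":"object","properties":{"plan":{"type":"array","items":{"type":"array","items":{"type":"number"}}},"squeeze":{"type":"number"}},"required":["plan"]}

```bash
mkdir -p pics; cat > h.py <<'E'
import numpy as np, cv2
from plant import arm, eyes
def ray(c,rc,tool=None):
    """world origin and unit direction for pixel [row,col]"""
    u=(rc[1]-c["cx"])/c["fx"]; v=(rc[0]-c["cy"])/c["fy"]
    if "T_tool_cam" in c:
        p,R=tool; r=np.hypot(u,v); s=np.sin(r)/max(r,1e-9)
        d=np.array([u*s,-v*s,-np.cos(r)]); T=np.array(c["T_tool_cam"])
        return np.array(p)+R@T[:3,3], R@T[:3,:3]@d
    d=np.array([u,-v,-1.]); d/=np.linalg.norm(d)
    return np.array(c["origin"]), np.array(c["rotation"])@d
def at(c,rc,z,tool=None):
    o,d=ray(c,rc,tool); return (o+d*(z-o[2])/d[2]).round(1)
def cap(n):
    s=arm.get_state(); c=eyes.capture(n); return c,(np.array(s["ee_pos"]),np.array(s["orientation"]))
def save(n,img): cv2.imwrite("pics/"+n,img[:,:,::-1])
E
python3 - <<'E'
from h import *
s=arm.get_state(); print(s["time"],s["ee_pos"],np.round(s["orientation"],3).tolist(),s["ft_force"],s["grip_width"])
for n in ("top","side"):
    c,t=cap(n); save(n+".png",c["color"]); print(n,c["fx"],c["origin"],[k for k in c])
    for th,z in (("panel",0),("panel_top",36),("large_weight",0),("medium_weight",0),("small_weight",0),("slat_0",36),("slat_7",36)):
        for f in (eyes.tip_of,eyes.regions_of):
            for d in f(n,th)[:4]:
                print(th,f.__name__,round(d["confidence"],2),np.round(d["position"],0),at(c,d["position"],z))
E
```

```text
0.0 [ 234.07967656 -524.36644797  204.17547724] [[0.913, 0.408, -0.001], [0.408, -0.913, 0.002], [0.0, -0.002, -1.0]] [-0.08423246  0.30709619 -0.77866512] 85.7320947041121
top 459.00838003467004 [519.5059804   61.44363403 927.37734588] ['color', 'fx', 'fy', 'cx', 'cy', 'origin', 'rotation']
panel call 0.59 [254. 267.] [552.3 152.    0. ]
panel call 0.97 [250. 265.] [559.7 155.9   0. ]
panel_top call 0.87 [247. 265.] [563.4 151.8  36. ]
panel_top call 0.84 [250. 266.] [557.8 150.9  36. ]
panel_top call 0.22 [234. 320.] [591.2  45.   36. ]
large_weight call 0.66 [204. 374.] [656.6 -63.6   0. ]
large_weight call 0.61 [313. 391.] [436.  -99.5   0. ]
large_weight call 0.59 [272. 417.] [ 519.4 -151.8    0. ]
large_weight call 0.63 [270. 420.] [ 523.3 -157.3    0. ]
large_weight call 0.59 [314. 394.] [ 434.2 -104.7    0. ]
medium_weight call 0.74 [219. 408.] [ 627.1 -133.7    0. ]
medium_weight call 0.73 [218. 405.] [ 627.3 -128.2    0. ]
medium_weight call 0.42 [268. 210.] [522.  265.2   0. ]
small_weight call 0.59 [262. 388.] [538.9 -94.3   0. ]
small_weight call 0.5 [263. 390.] [535.9 -98.1   0. ]Traceback (most recent call last):
  File "<stdin>", line 7, in <module>
ValueError: it knows: large_weight, medium_weight, panel, panel_top, small_weight
```

```bash
python3 -c "
import cv2,numpy as np
a=cv2.imread('pics/top.png');b=cv2.imread('pics/side.png')
cv2.imwrite('pics/both.png',cv2.resize(np.vstack([a,b]),(450,600)) if 0 else cv2.resize(np.hstack([a,b]),(800,300)))"
```

```text
[ WARN:0@0.029] global loadsave.cpp:275 findDecoder imread_('pics/side.png'): can't open/read file: check file path/integrity
Traceback (most recent call last):
ValueError: all the input arrays must have same number of dimensions, but the array at index 0 has 3 dimension(s) and the array at index 1 has 1 dimension(s)
```

View pics/top.png

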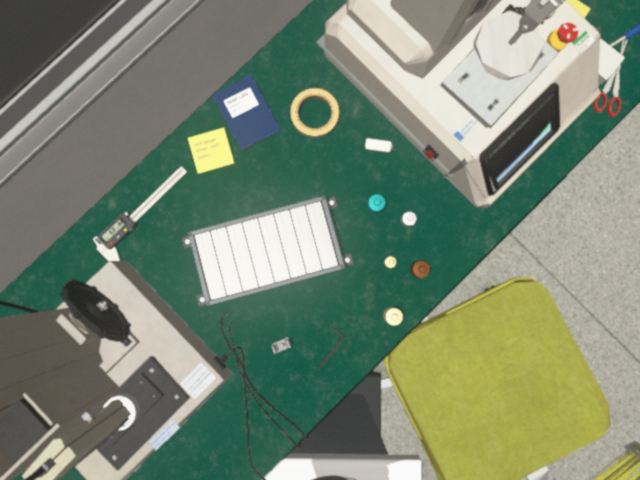

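The top picture shows the panel at about (265,250) px. There are five weight-like cylinders: turquoise (377,202), silver (409,218), small brass (390,262), brown (421,269) and a larger brass one (394,316). The brass one at (394,316) fits large_weight because it is the biggest and is neither brown nor turquoise. I'll confirm that in a crop and measure the panel.

```bash
python3 - <<'E'
from h import *
c,t=cap("top")
save("crop.png",cv2.resize(c["color"][180:345,340:460],None,fx=4,fy=3.6*4/3.6,interpolation=cv2.INTER_CUBIC)[:600])
m=eyes.regions_of("top","panel")[0]["pixels"]
p=np.array([at(c,rc,34)[:2] for rc in np.argwhere(m)],np.float32)
r=cv2.minAreaRect(p); print("panel",r, cv2.boxPoints(r).round().tolist())
m2=eyes.regions_of("top","panel_top")[0]["pixels"]
p=np.array([at(c,rc,36)[:2] for rc in np.argwhere(m2)],np.float32); print("slats",cv2.minAreaRect(p),m.sum(),m2.sum())
for d in eyes.regions_of("top","large_weight"):
    q=np.array([at(c,rc,40)[:2] for rc in np.argwhere(d["pixels"])],np.float32)
    print(d["confidence"],d["position"],cv2.minEnclosingCircle(q),len(q))
c,t=cap("side"); save("side.png",c["color"]); print(c["origin"])
for th,z in (("large_weight",20),("panel_top",36)):
    for f in (eyes.regions_of,eyes.tip_of):
        for d in f("side",th): print(th,round(d["confidence"],2),np.round(d["position"]),at(c,d["position"],z if f==eyes.regions_of or z==36 else 0))
E
```

```text
panel ((559.0292358398438, 148.37889099121094), (148.80975341796875, 308.64215087890625), 16.016990661621094) [[445.0, 276.0], [530.0, -20.0], [673.0, 21.0], [588.0, 317.0]]
slats ((558.2921142578125, 147.96908569335938), (148.95765686035156, 308.6487731933594), 15.83195686340332) 10950 11090
0.75 [203.9, 376.1] ((651.3499755859375, -61.20000076293945), 17.737424850463867) 238
0.69 [316.6, 393.6] ((434.55511474609375, -94.97100067138672), 18.720783233642578) 272
0.61 [261.6, 388.5] ((537.8499145507812, -88.76287841796875), 10.192305564880371) 83
0.6 [269.6, 418.2] ((524.2788696289062, -146.7787628173828), 17.83057403564453) 246
[ 303.80037202 -615.81023816  473.91238022]
large_weight 0.83 [285. 396.] [657.  -65.1  20. ]
large_weight 0.8 [342. 338.] [ 524.1 -153.7   20. ]
large_weight 0.58 [336. 257.] [ 427.2 -107.7   20. ]
large_weight 0.8 [351. 338.] [ 525.9 -149.7    0. ]
large_weight 0.76 [341. 255.] [427.3 -95.   -0. ]
large_weight 0.74 [293. 392.] [656.7 -57.7   0. ]
panel_top 0.97 [233. 296.] [556.3 106.1  36. ]
panel_top 0.78 [219. 290.] [562.8 158.3  36. ]
```

View pics/crop.png

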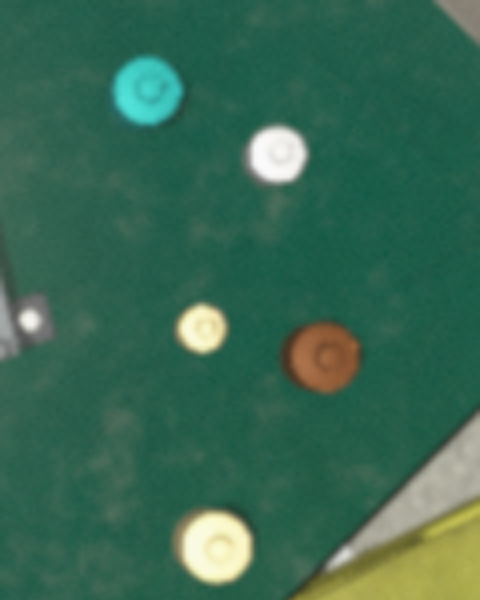

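View pics/side.png

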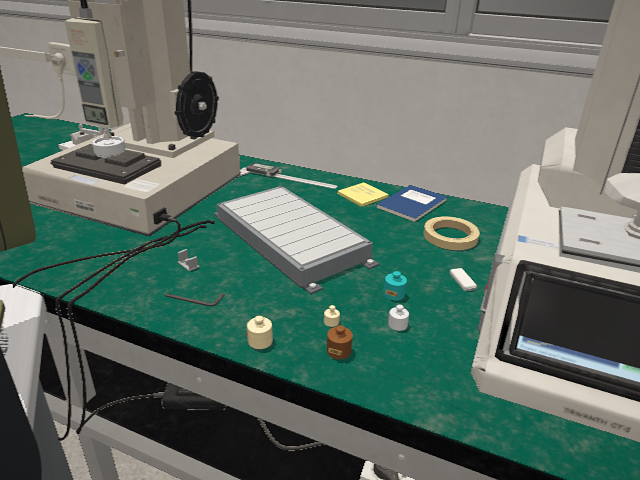

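The crop and side view confirm it. The plain brass cylinder at (394,316) in the top image, (258,336) in the side image, is the largest, at roughly world (433,-97). Brown (421,269) and turquoise (377,202) are the look-alikes. The silver one (409,218) is medium and the small brass one (390,262) is small. Next is a planning helper that prints rows.

```bash
cat > plan.py <<'E'
from scipy.spatial.transform import Rotation as Ro
import numpy as np
def yawR(deg):
    a=np.radians(deg); return np.array([[np.cos(a),np.sin(a),0],[np.sin(a),-np.cos(a),0],[0,0,-1.]])
def rows(p0,R0,p1,yaw1,n,grip):
    p=np.array(p0,float); R=np.array(R0); out=[]
    for k in range(n):
        d=R.T@((np.array(p1)-p)/(n-k)); w=Ro.from_matrix(R.T@yawR(yaw1)).as_rotvec()/(n-k)
        d=d.round(1); w=w.round(3); out.append([*d.tolist(),*w.tolist(),grip])
        p=p+R@d; R=R@Ro.from_rotvec(w).as_matrix()
    print(str(out).replace(" ","")); return p,R
E
python3 - <<'E'
from plan import *
p,R=rows([234.3,-525.1,205.1],yawR(24.1),[560,-10,190],96,12,0)
rows(p,R,[589.6,40.6,150],106,4,0)
E
```

```text
[[42.3,-28.1,1.3,0.0,0.0,-0.105,0],[45.0,-23.5,1.3,0.0,0.0,-0.105,0],[47.2,-18.7,1.2,0.0,0.0,-0.104,0],[48.9,-13.7,1.3,0.0,0.0,-0.105,0],[50.1,-8.4,1.2,0.0,0.0,-0.104,0],[50.7,-3.2,1.3,0.0,0.0,-0.105,0],[50.7,2.1,1.2,0.0,0.0,-0.104,0],[50.3,7.4,1.3,0.0,0.0,-0.105,0],[49.2,12.6,1.2,0.0,0.0,-0.104,0],[47.6,17.6,1.3,0.0,0.0,-0.105,0],[45.5,22.5,1.2,0.0,0.0,-0.104,0],[43.0,27.2,1.3,0.0,0.0,-0.105,0]]
[[11.8,8.7,10.0,0.0,0.0,-0.044,0],[11.4,9.2,10.0,0.0,0.0,-0.043,0],[11.0,9.7,10.0,0.0,0.0,-0.044,0],[10.6,10.1,10.0,0.0,0.0,-0.043,0]]
```

Request:
carry_out([
  [38, -25, 1, 0, 0, -0.105, 0],
  [41, -21, 1, 0, 0, -0.105, 0],
  [43, -17, 1, 0, 0, -0.105, 0],
  [44, -12, 1, 0, 0, -0.105, 0],
  [45, -8, 1, 0, 0, -0.105, 0],
  [46, -3, 1, 0, 0, -0.105, 0],
  [46, 2, 1, 0, 0, -0.105, 0],
  [45, 7, 1, 0, 0, -0.105, 0],
  [44, 11, 1, 0, 0, -0.105, 0],
  [43, 16, 1, 0, 0, -0.105, 0],
  [41, 20, 1, 0, 0, -0.105, 0],
  [39, 24, 1, 0, 0, -0.105, 0],
], squeeze=30)

```text
time: 2.2
ee_pos: [528.2, -58.6, 193.3]
orientation: [[-0.113, 0.994, 0.001], [0.994, 0.113, -0.0], [-0.0, 0.001, -1.0]]
ft_force: [0.6, -0.8, -0.1]
grip_width: -0.5
```

```bash
python3 - <<'E'
from plan import *
from h import *
s=arm.get_state(); print(s["time"],s["ee_pos"],np.degrees(np.arctan2(s["orientation"][1][0],s["orientation"][0][0])),s["ft_force"],s["grip_width"],s["joint_positions"])
c,t=cap("wrist"); save("w1.png",c["color"])
for th,z in (("panel_top",36),("large_weight",0)):
    for d in eyes.tip_of("wrist",th): print(th,round(d["confidence"],2),np.round(d["position"]),at(c,d["position"],z,t))
rows(s["ee_pos"],s["orientation"],[589.6,40.6,120],106,4,0)
E
```

```text
2.2 [528.1817601  -58.56858413 193.33083021] 96.50289066561521 [ 0.64937115 -0.78073022 -0.1275462 ] -0.4908058801808888 [-1.08743390e+01  1.46421468e+01  9.24740440e+01 -1.09278111e-02
  7.28385948e+01 -1.73740176e+01]
panel_top 0.61 [277. 404.] [ 614.9 -116.1   36. ]
large_weight 0.92 [224. 441.] [654.6 -66.9   0. ]
large_weight 0.72 [230. 227.] [433.1 -99.8   0. ]
large_weight 0.7 [282. 310.] [ 525.8 -148.1    0. ]
[[22.9,18.1,18.3,0.0,0.0,-0.041,0],[22.1,19.0,18.3,0.0,0.0,-0.042,0],[21.4,19.9,18.4,0.0,0.0,-0.041,0],[20.5,20.7,18.3,0.001,0.001,-0.042,0]]
```

View pics/w1.png

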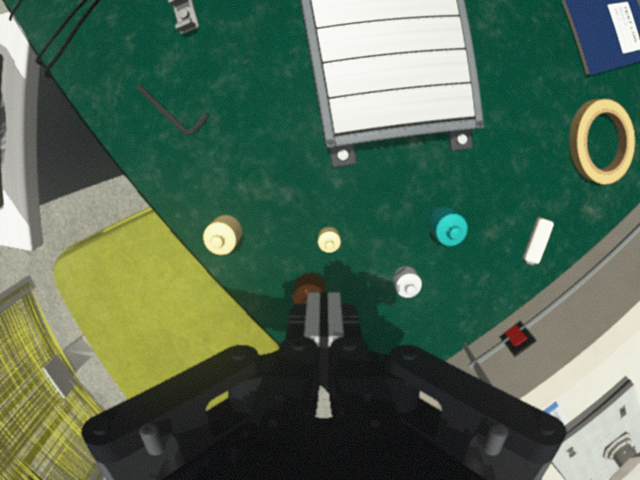

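The wrist view shows the brass large weight at (220,236), small at (329,240), medium at (408,282), and the panel's near end with corners at (330,145) and (482,124). I'll use those corners to refine the panel pose.

```bash
python3 - <<'E'
from plan import *
from h import *
c,t=cap("wrist")
for rc,z in (([145,330],34),([124,482],34),([134,332],36),([117,474],36)): print(at(c,rc,z,t))
x=np.array([np.cos(np.radians(16)),np.sin(np.radians(16))]);y=np.array([-x[1],x[0]]);o=np.array([558.7,148.2])
for s in(-1,1): print("exp frame",o-137*y+s*74*x,"slat",o-128*y+s*65*x)
E
```

```text
[528.8   0.9  34. ]
[665.8  41.8  34. ]
[529.4  10.9  36. ]
[655.8  46.5  36. ]
exp frame [525.32895225  -3.89001667] slat [531.49957131   7.24207479]
exp frame [667.59568325  36.90431199] slat [656.46359178  43.07493105]
```

Request:
carry_out([
  [23, 18, 18, 0, 0, -0.041, 0],
  [22, 19, 18, 0, 0, -0.042, 0],
  [21, 20, 18, 0, 0, -0.041, 0],
  [21, 21, 18, 0, 0, -0.042, 0],
  [0, 0, 40, 0, 0, 0, 0],
  [0, 0, 15, 0, 0, 0, 0],
  [0, 0, 0, 0, 0, 0, 0],
])

```text
time: 3.1
ee_pos: [586.2, 37.3, 63.3]
orientation: [[-0.269, 0.963, -0.007], [0.963, 0.269, -0.0], [0.001, -0.007, -1.0]]
ft_force: [-0.2, 0.1, 0.9]
grip_width: -0.1
```

Request:
carry_out([
  [5, 4, 15, 0, 0, 0, 0],
  [0, 0, 8, 0, 0, 0, 0],
  [0, 0, 2, 0, 0, 0, 0],
  [0, 0, 2, 0, 0, 0, 0],
  [0, 0, 2, 0, 0, 0, 0],
  [0, 0, 1, 0, 0, 0, 0],
  [0, 0, 1, 0, 0, 0, 0],
  [0, 0, 0, 0, 0, 0, 0],
])

```text
time: 3.9
ee_pos: [591.9, 44.8, 35.2]
orientation: [[-0.272, 0.962, 0.0], [0.962, 0.272, -0.0], [-0.0, 0.0, -1.0]]
ft_force: [0.1, 0.4, -1.3]
grip_width: 0.0
```

Request:
carry_out([
  [0, 0, 2, 0, 0, 0, 0],
  [0, 0, 0, 0, 0, 0, 0],
])

```text
time: 4.1
ee_pos: [591.7, 44.8, 32.9]
orientation: [[-0.272, 0.962, -0.0], [0.962, 0.272, 0.0], [0.0, -0.0, -1.0]]
ft_force: [-0.1, 0.3, -0.4]
grip_width: 0.1
```

Request:
carry_out([
  [0, 0, 2, 0, 0, 0, 0],
  [0, 0, 0, 0, 0, 0, 0],
])

```text
time: 4.3
ee_pos: [591.6, 44.8, 30.8]
orientation: [[-0.272, 0.962, -0.0], [0.962, 0.272, -0.0], [0.0, -0.0, -1.0]]
ft_force: [-0.2, -0.2, -0.1]
grip_width: 0.1
```

Request:
carry_out([
  [0, 0, -9, 0, 0, 0, 0],
  [32, 0, 0, 0, 0, 0, 0],
  [0, 0, 3, 0, 0, 0, 0],
  [0, 0, 2, 0, 0, 0, 0],
  [0, 0, 2, 0, 0, 0, 0],
  [0, 0, 0, 0, 0, 0, 0],
])

```text
time: 4.9
ee_pos: [583.1, 75.0, 32.9]
orientation: [[-0.271, 0.963, -0.0], [0.963, 0.271, -0.0], [-0.0, -0.0, -1.0]]
ft_force: [-0.2, -0.1, -0.7]
grip_width: 0.2
```

Request:
carry_out([
  [0, 0, -7, 0, 0, 0, 0],
  [32, 0, 0, 0, 0, 0, 0],
  [0, 0, 3, 0, 0, 0, 0],
  [0, 0, 2, 0, 0, 0, 0],
  [0, 0, 2, 0, 0, 0, 0],
  [0, 0, 0, 0, 0, 0, 0],
])

```text
time: 5.5
ee_pos: [574.4, 105.7, 32.8]
orientation: [[-0.271, 0.963, -0.001], [0.963, 0.271, -0.0], [-0.0, -0.001, -1.0]]
ft_force: [-0.2, -0.5, -0.6]
grip_width: -0.0
```

Request:
carry_out([
  [0, 0, -7, 0, 0, 0, 0],
  [32, 0, 0, 0, 0, 0, 0],
  [0, 0, 3, 0, 0, 0, 0],
  [0, 0, 2, 0, 0, 0, 0],
  [0, 0, 2, 0, 0, 0, 0],
  [0, 0, 0, 0, 0, 0, 0],
])

```text
time: 6.1
ee_pos: [565.7, 136.4, 32.8]
orientation: [[-0.271, 0.963, -0.001], [0.963, 0.271, -0.0], [-0.0, -0.001, -1.0]]
ft_force: [-0.1, 0.1, 0.6]
grip_width: -0.4
```

Request:
carry_out([
  [0, 0, 2, 0, 0, 0, 0],
  [0, 0, 2, 0, 0, 0, 0],
  [0, 0, 0, 0, 0, 0, 0],
])

```text
time: 6.4
ee_pos: [565.6, 136.8, 28.7]
orientation: [[-0.271, 0.963, -0.001], [0.963, 0.271, -0.0], [0.0, -0.001, -1.0]]
ft_force: [-0.8, -0.9, -0.7]
grip_width: 0.2
```

```bash
python3 - <<'E'
from h import *
F=[];Z=[]
for i in range(5):
    c=eyes.capture("side"); s=arm.get_state(); F.append(s["ft_force"]);Z.append(s["ee_pos"][2])
print(np.mean(F,0),np.std(F,0),Z)
save("s2.png",cv2.resize(c["color"][90:330,180:440],None,fx=2.3,fy=2.3,interpolation=cv2.INTER_CUBIC))
E
```

```text
[ 0.23483833  0.17896978 -0.23399009] [0.61673231 0.33607549 0.45702018] [np.float64(28.849263677399616), np.float64(28.978408551681074), np.float64(29.057909450538855), np.float64(29.141257904163734), np.float64(29.16091171610756)]
```

View pics/s2.png

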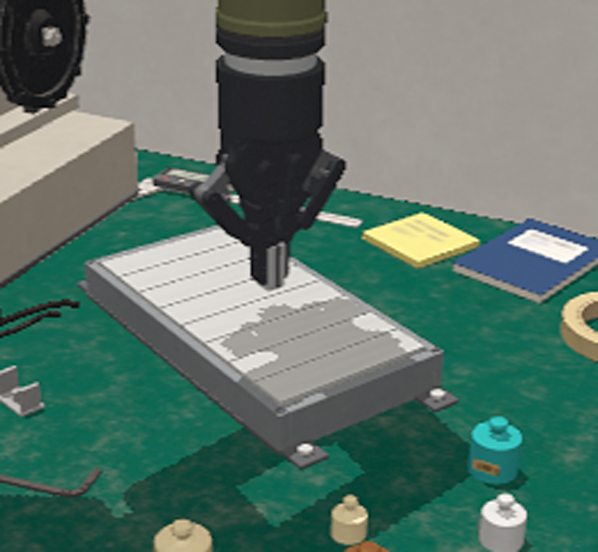

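Request:
carry_out([
  [0, 0, 1, 0, 0, 0, 0],
  [0, 0, 1, 0, 0, 0, 0],
  [0, 0, 1, 0, 0, 0, 0],
  [0, 0, 0, 0, 0, 0, 0],
])

```text
time: 7.05
ee_pos: [565.6, 137.1, 25.9]
orientation: [[-0.272, 0.962, -0.0], [0.962, 0.272, -0.0], [0.0, -0.0, -1.0]]
ft_force: [-0.7, -0.4, -0.9]
grip_width: -0.2
```

Request:
carry_out([
  [0, 0, 1, 0, 0, 0, 0],
  [0, 0, 1, 0, 0, 0, 0],
  [0, 0, 0, 0, 0, 0, 0],
])

```text
time: 7.35
ee_pos: [565.6, 137.2, 23.9]
orientation: [[-0.272, 0.962, -0.0], [0.962, 0.272, -0.0], [0.0, -0.0, -1.0]]
ft_force: [0.5, 0.1, 0.9]
grip_width: -0.1
```

Request:
carry_out([
  [0, 0, 1, 0, 0, 0, 0],
  [0, 0, 1, 0, 0, 0, 0],
  [0, 0, 0, 0, 0, 0, 0],
])

```text
time: 7.65
ee_pos: [565.6, 137.1, 21.9]
orientation: [[-0.272, 0.962, -0.0], [0.962, 0.272, -0.0], [0.0, -0.0, -1.0]]
ft_force: [0.7, -0.7, -0.5]
grip_width: 0.3
```

```bash
python3 - <<'E'
from h import *
F=[]
for i in range(4):
    c=eyes.capture("side"); s=arm.get_state(); F.append(s["ft_force"])
print(np.mean(F,0),s["ee_pos"],s["tau"])
im=c["color"][150:260,240:340]
save("s3.png",cv2.resize(im,None,fx=5,fy=5,interpolation=cv2.INTER_CUBIC))
t=eyes.capture("wrist")["color"]; save("w3.png",t)
E
```

```text
[ 0.17555031 -0.25950946 -0.08765079] [565.79043583 137.17417067  22.10644116] [ 9.06402802e-04 -5.07283151e+01 -1.77887696e+01 -4.31299327e-05
  2.68207543e-03 -4.14186275e-05]
```

View pics/s3.png

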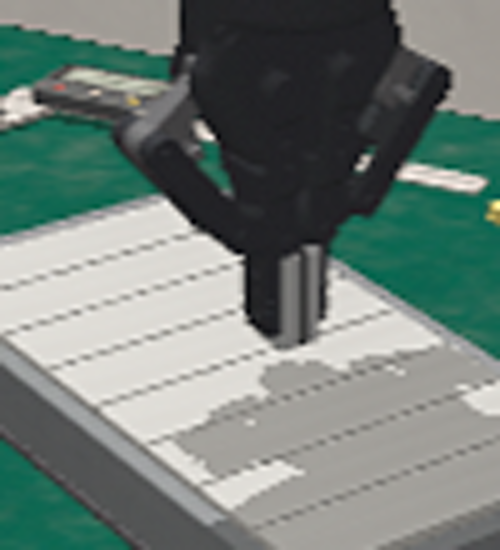

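```bash
python3 - <<'E'
from h import *
c,t=cap("side")
def proj(p):
    q=np.array(c["rotation"]).T@(np.array(p)-c["origin"]); return [round(c["cy"]-c["fy"]*q[1]/-q[2],1), round(c["cx"]+c["fx"]*q[0]/-q[2],1)]
for z in (22,30,36,42,50): print(z,proj([565.7,137.1,z]))
# slat edges expected
x=np.array([.9613,.2756]);y=np.array([-.2756,.9613]);o=np.array([558,151])
for k in range(9): print(k,[proj([*(o+(k-4)*32*y+s*65*x),36]) for s in(-1,1)])
E
```

```text
22 [np.float64(231.2), np.float64(295.7)]
30 [np.float64(227.3), np.float64(295.8)]
36 [np.float64(224.3), np.float64(295.8)]
42 [np.float64(221.3), np.float64(295.8)]
50 [np.float64(217.3), np.float64(295.8)]
0 [[np.float64(265.2), np.float64(301.3)], [np.float64(240.9), np.float64(364.1)]]
1 [[np.float64(256.2), np.float64(289.6)], [np.float64(233.1), np.float64(351.8)]]
2 [[np.float64(247.6), np.float64(278.5)], [np.float64(225.7), np.float64(340.0)]]
3 [[np.float64(239.4), np.float64(267.9)], [np.float64(218.7), np.float64(328.8)]]
4 [[np.float64(231.6), np.float64(257.9)], [np.float64(211.9), np.float64(318.1)]]
5 [[np.float64(224.2), np.float64(248.4)], [np.float64(205.5), np.float64(307.9)]]
6 [[np.float64(217.2), np.float64(239.4)], [np.float64(199.4), np.float64(298.2)]]
7 [[np.float64(210.5), np.float64(230.7)], [np.float64(193.5), np.float64(288.8)]]
8 [[np.float64(204.1), np.float64(222.4)], [np.float64(187.9), np.float64(279.9)]]
```

View pics/w3.png

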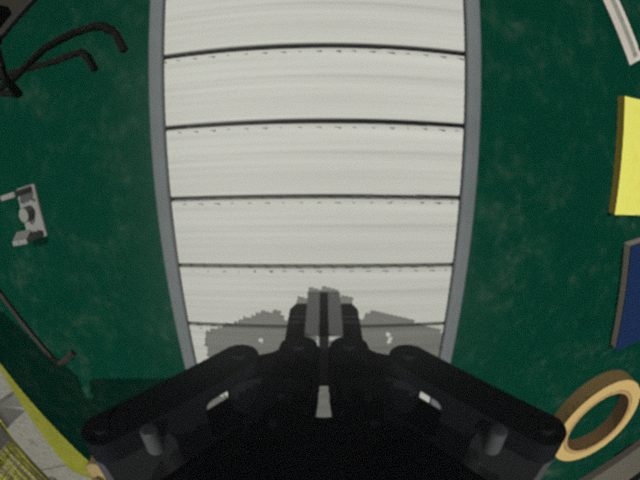

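The fingertips look about 10 mm above the slats, because the side view shows them at row 219 while a tip at z=22 would be at row 231. So the reported TCP lies below the real tips, and I'll keep lowering until I feel contact.

Request:
carry_out([
  [0, 0, 2, 0, 0, 0, 0],
  [0, 0, 2, 0, 0, 0, 0],
  [0, 0, 2, 0, 0, 0, 0],
  [0, 0, 0, 0, 0, 0, 0],
])

```text
time: 8.35
ee_pos: [565.4, 137.1, 15.7]
orientation: [[-0.272, 0.962, -0.001], [0.962, 0.272, -0.0], [0.0, -0.001, -1.0]]
ft_force: [-0.4, 0.5, 0.1]
grip_width: 0.2
```

Request:
carry_out([
  [0, 0, 2, 0, 0, 0, 0],
  [0, 0, 1, 0, 0, 0, 0],
  [0, 0, 0, 0, 0, 0, 0],
])

```text
time: 8.65
ee_pos: [565.6, 137.1, 12.9]
orientation: [[-0.272, 0.962, -0.0], [0.962, 0.272, -0.0], [0.0, -0.0, -1.0]]
ft_force: [0.3, -0.5, -0.2]
grip_width: 0.3
```

Request:
carry_out([
  [0, 0, 1, 0, 0, 0, 0],
  [0, 0, 1, 0, 0, 0, 0],
  [0, 0, 0, 0, 0, 0, 0],
])

```text
time: 8.95
ee_pos: [565.7, 137.1, 11.0]
orientation: [[-0.272, 0.962, -0.0], [0.962, 0.272, -0.0], [0.0, -0.0, -1.0]]
ft_force: [0.3, 0.8, -0.0]
grip_width: -0.2
```

Request:
carry_out([
  [0, 0, 1, 0, 0, 0, 0],
  [0, 0, 1, 0, 0, 0, 0],
  [0, 0, 0, 0, 0, 0, 0],
])

```text
time: 9.25
ee_pos: [565.9, 137.2, 9.3]
orientation: [[-0.272, 0.962, 0.0], [0.962, 0.272, 0.0], [-0.0, 0.0, -1.0]]
ft_force: [-0.2, -0.6, 1.3]
grip_width: -0.0
```

```bash
cat > f.py <<'E'
from h import *
F=[];Z=[]
for i in range(4):
    c=eyes.capture("side"); s=arm.get_state(); F.append(s["ft_force"]); Z.append(s["ee_pos"])
print(s["time"],np.mean(F,0).round(2),np.mean(Z,0).round(2))
E
python3 f.py
```

```text
9.45 [0.05 0.44 1.23] [565.88 137.16   9.24]
```

Request:
carry_out([
  [0, 0, 1, 0, 0, 0, 0],
  [0, 0, 1, 0, 0, 0, 0],
  [0, 0, 0, 0, 0, 0, 0],
])

```text
time: 9.75
ee_pos: [566.0, 137.2, 8.8]
orientation: [[-0.272, 0.962, 0.001], [0.962, 0.272, 0.0], [-0.0, 0.001, -1.0]]
ft_force: [-3.8, -1.4, 12.7]
grip_width: 0.5
```

```bash
python3 f.py
```

```text
9.95 [-2.74 -0.71 13.7 ] [565.96 137.19   8.79]
```

Request:
carry_out([
  [0, 0, 1, 0, 0, 0, 0],
  [0, 0, 1, 0, 0, 0, 0],
  [0, 0, 0, 0, 0, 0, 0],
])

```text
time: 10.25
ee_pos: [566.0, 137.2, 8.4]
orientation: [[-0.272, 0.962, 0.002], [0.962, 0.272, 0.0], [-0.0, 0.002, -1.0]]
ft_force: [-6.3, -1.7, 24.4]
grip_width: -0.0
```

```bash
python3 f.py
```

```text
10.45 [-5.25 -1.32 24.04] [566.06 137.19   8.37]
```

```bash
python3 - <<'E'
from h import *
c,t=cap("side")
save("s4.png",cv2.resize(c["color"][160:260,240:340],None,fx=6,fy=6,interpolation=cv2.INTER_CUBIC))
E
```

```text
(no output)
```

View pics/s4.png

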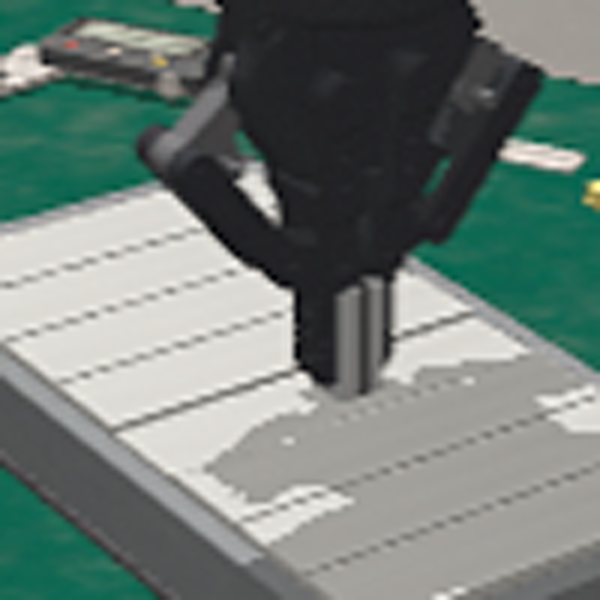

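Request:
carry_out([
  [0, 0, -6, 0, 0, 0, 0],
  [0, 0, -4, 0, 0, 0, 0],
  [32, 0, 0, 0, 0, 0, 0],
  [0, 0, 3, 0, 0, 0, 0],
  [0, 0, 2, 0, 0, 0, 0],
  [0, 0, 2, 0, 0, 0, 0],
  [0, 0, 0, 0, 0, 0, 0],
])

```text
time: 11.2
ee_pos: [556.7, 168.1, 9.2]
orientation: [[-0.271, 0.963, -0.001], [0.963, 0.271, 0.001], [0.001, -0.0, -1.0]]
ft_force: [-3.8, 2.3, 13.4]
grip_width: 0.1
```

```bash
python3 f.py
```

```text
11.4 [-3.8   3.04 12.43] [556.69 168.14   9.21]
```

Slats 3 and 4 both stop at reported z≈9.2, and the side crop shows slat 3 sunk, with a dark step along its far edge from (115,432) to (480,315). So both gave and reached their lower stops, which puts first contact near reported z≈17. I'll probe the others to about z≈13.

Request:
carry_out([
  [0, 0, -6, 0, 0, 0, 0],
  [0, 0, -6, 0, 0, 0, 0],
  [32, 0, 0, 0, 0, 0, 0],
  [0, 0, 3, 0, 0, 0, 0],
  [0, 0, 2, 0, 0, 0, 0],
  [0, 0, 2, 0, 0, 0, 0],
  [0, 0, 0, 0, 0, 0, 0],
])

```text
time: 12.1
ee_pos: [548.2, 197.9, 12.5]
orientation: [[-0.271, 0.963, -0.001], [0.963, 0.271, -0.001], [-0.0, -0.001, -1.0]]
ft_force: [-0.2, -0.9, 0.2]
grip_width: -0.1
```

Request:
carry_out([
  [0, 0, -7, 0, 0, 0, 0],
  [32, 0, 0, 0, 0, 0, 0],
  [0, 0, 3, 0, 0, 0, 0],
  [0, 0, 2, 0, 0, 0, 0],
  [0, 0, 2, 0, 0, 0, 0],
  [0, 0, 0, 0, 0, 0, 0],
])

```text
time: 12.7
ee_pos: [539.6, 228.7, 12.8]
orientation: [[-0.271, 0.963, -0.001], [0.963, 0.271, -0.001], [-0.0, -0.001, -1.0]]
ft_force: [-0.3, -0.1, -0.4]
grip_width: -0.1
```

Request:
carry_out([
  [0, 0, -7, 0, 0, 0, 0],
  [32, 0, 0, 0, 0, 0, 0],
  [0, 0, 3, 0, 0, 0, 0],
  [0, 0, 2, 0, 0, 0, 0],
  [0, 0, 2, 0, 0, 0, 0],
  [0, 0, 0, 0, 0, 0, 0],
])

```text
time: 13.3
ee_pos: [530.8, 259.5, 12.8]
orientation: [[-0.271, 0.963, -0.001], [0.963, 0.271, -0.001], [-0.0, -0.001, -1.0]]
ft_force: [0.8, -0.5, 0.6]
grip_width: 0.3
```

Request:
carry_out([
  [0, 0, -14, 0, 0, 0, 0],
  [-40, 0, 0, 0, 0, 0, 0],
  [-40, 0, 0, 0, 0, 0, 0],
  [-40, 0, 0, 0, 0, 0, 0],
  [-40, 0, 0, 0, 0, 0, 0],
  [0, 0, 7, 0, 0, 0, 0],
  [0, 0, 3, 0, 0, 0, 0],
  [0, 0, 2, 0, 0, 0, 0],
  [0, 0, 2, 0, 0, 0, 0],
  [0, 0, 0, 0, 0, 0, 0],
])

```text
time: 14.3
ee_pos: [573.8, 107.4, 12.8]
orientation: [[-0.273, 0.962, -0.001], [0.962, 0.273, -0.0], [0.0, -0.001, -1.0]]
ft_force: [0.4, -0.6, 0.4]
grip_width: -0.2
```

Request:
carry_out([
  [0, 0, -7, 0, 0, 0, 0],
  [-32, 0, 0, 0, 0, 0, 0],
  [0, 0, 3, 0, 0, 0, 0],
  [0, 0, 2, 0, 0, 0, 0],
  [0, 0, 2, 0, 0, 0, 0],
  [0, 0, 0, 0, 0, 0, 0],
])

```text
time: 14.9
ee_pos: [582.5, 76.2, 12.8]
orientation: [[-0.272, 0.962, -0.001], [0.962, 0.272, 0.0], [0.0, -0.001, -1.0]]
ft_force: [-0.3, 0.1, 0.2]
grip_width: -0.1
```

Request:
carry_out([
  [0, 0, -7, 0, 0, 0, 0],
  [-32, 0, 0, 0, 0, 0, 0],
  [0, 0, 3, 0, 0, 0, 0],
  [0, 0, 2, 0, 0, 0, 0],
  [0, 0, 2, 0, 0, 0, 0],
  [0, 0, 0, 0, 0, 0, 0],
])

```text
time: 15.5
ee_pos: [591.1, 45.4, 12.8]
orientation: [[-0.272, 0.962, -0.001], [0.962, 0.272, 0.0], [0.001, -0.001, -1.0]]
ft_force: [0.0, -0.4, 0.3]
grip_width: 0.1
```

Request:
carry_out([
  [0, 0, 2, 0, 0, 0, 0],
  [0, 0, 2, 0, 0, 0, 0],
  [0, 0, 1, 0, 0, 0, 0],
  [0, 0, 0, 0, 0, 0, 0],
])

```text
time: 15.9
ee_pos: [591.7, 45.0, 8.0]
orientation: [[-0.272, 0.962, -0.0], [0.962, 0.272, 0.0], [0.0, -0.0, -1.0]]
ft_force: [0.4, 0.8, 1.4]
grip_width: 0.4
```

```bash
python3 f.py
```

```text
16.1 [-0.16  0.63  0.9 ] [591.8   44.86   8.14]
```

Slat 0 gives: at z≈8.1 the force is only 0.9 N, so contact is near z≈10.5. Spots 3 (row −15.5) and 4 (row +16) were both hard, so the 22 mm wide tip probably touched one firm slat from both sides. I'll find the edges of the hard interval.

Request:
carry_out([
  [0, 0, -6, 0, 0, 0, 0],
  [45, 0, 0, 0, 0, 0, 0],
  [44, 0, 0, 0, 0, 0, 0],
  [0, 0, 3, 0, 0, 0, 0],
  [0, 0, 2, 0, 0, 0, 0],
  [0, 0, 1, 0, 0, 0, 0],
  [0, 0, 0, 0, 0, 0, 0],
])

```text
time: 16.8
ee_pos: [567.9, 130.5, 9.0]
orientation: [[-0.27, 0.963, 0.0], [0.963, 0.27, 0.002], [0.002, 0.001, -1.0]]
ft_force: [-1.7, 3.3, 6.2]
grip_width: -0.0
```

Request:
carry_out([
  [0, 0, -6, 0, 0, 0, 0],
  [38, 0, 0, 0, 0, 0, 0],
  [0, 0, 0, 0, 0, 0, 0],
  [0, 0, 3, 0, 0, 0, 0],
  [0, 0, 2, 0, 0, 0, 0],
  [0, 0, 1, 0, 0, 0, 0],
  [0, 0, 0, 0, 0, 0, 0],
])

```text
time: 17.5
ee_pos: [557.9, 165.9, 9.2]
orientation: [[-0.27, 0.963, 0.001], [0.963, 0.27, -0.0], [-0.0, 0.001, -1.0]]
ft_force: [-3.0, 1.0, 10.0]
grip_width: 0.2
```

Request:
carry_out([
  [0, 0, -6, 0, 0, 0, 0],
  [5, 0, 0, 0, 0, 0, 0],
  [0, 0, 0, 0, 0, 0, 0],
  [0, 0, 3, 0, 0, 0, 0],
  [0, 0, 2, 0, 0, 0, 0],
  [0, 0, 1, 0, 0, 0, 0],
  [0, 0, 0, 0, 0, 0, 0],
])

```text
time: 18.2
ee_pos: [555.9, 171.7, 9.2]
orientation: [[-0.272, 0.962, 0.0], [0.962, 0.272, -0.0], [-0.0, 0.0, -1.0]]
ft_force: [-3.0, -0.7, 11.8]
grip_width: -0.1
```

Request:
carry_out([
  [0, 0, -6, 0, 0, 0, 0],
  [5, 0, 0, 0, 0, 0, 0],
  [0, 0, 3, 0, 0, 0, 0],
  [0, 0, 2, 0, 0, 0, 0],
  [0, 0, 1, 0, 0, 0, 0],
  [0, 0, 0, 0, 0, 0, 0],
])

```text
time: 18.8
ee_pos: [554.4, 177.0, 9.2]
orientation: [[-0.272, 0.962, 0.0], [0.962, 0.272, 0.0], [0.0, 0.0, -1.0]]
ft_force: [-4.1, 0.3, 13.9]
grip_width: 0.0
```

Request:
carry_out([
  [0, 0, -6, 0, 0, 0, 0],
  [5, 0, 0, 0, 0, 0, 0],
  [0, 0, 3, 0, 0, 0, 0],
  [0, 0, 2, 0, 0, 0, 0],
  [0, 0, 1, 0, 0, 0, 0],
  [0, 0, 0, 0, 0, 0, 0],
])

```text
time: 19.4
ee_pos: [553.1, 181.7, 9.2]
orientation: [[-0.272, 0.962, 0.0], [0.962, 0.272, 0.0], [0.0, 0.0, -1.0]]
ft_force: [-4.2, 0.5, 13.1]
grip_width: 0.2
```

Request:
carry_out([
  [0, 0, -6, 0, 0, 0, 0],
  [5, 0, 0, 0, 0, 0, 0],
  [0, 0, 3, 0, 0, 0, 0],
  [0, 0, 2, 0, 0, 0, 0],
  [0, 0, 1, 0, 0, 0, 0],
  [0, 0, 0, 0, 0, 0, 0],
])

```text
time: 20.0
ee_pos: [551.7, 186.5, 9.1]
orientation: [[-0.272, 0.962, -0.0], [0.962, 0.272, 0.0], [0.0, -0.0, -1.0]]
ft_force: [-3.7, -1.2, 13.5]
grip_width: 0.0
```

```bash
python3 f.py
```

```text
20.2 [-3.56 -0.09 12.86] [551.69 186.52   9.14]
```

Request:
carry_out([
  [0, 0, -6, 0, 0, 0, 0],
  [6, 0, 0, 0, 0, 0, 0],
  [0, 0, 3, 0, 0, 0, 0],
  [0, 0, 2, 0, 0, 0, 0],
  [0, 0, 1, 0, 0, 0, 0],
  [0, 0, 0, 0, 0, 0, 0],
])

```text
time: 20.8
ee_pos: [550.0, 192.3, 9.0]
orientation: [[-0.272, 0.962, -0.0], [0.962, 0.272, 0.0], [0.0, -0.0, -1.0]]
ft_force: [-3.6, -0.3, 12.4]
grip_width: 0.5
```

Request:
carry_out([
  [0, 0, -6, 0, 0, 0, 0],
  [6, 0, 0, 0, 0, 0, 0],
  [0, 0, 3, 0, 0, 0, 0],
  [0, 0, 2, 0, 0, 0, 0],
  [0, 0, 1, 0, 0, 0, 0],
  [0, 0, 0, 0, 0, 0, 0],
])

```text
time: 21.4
ee_pos: [548.4, 198.1, 9.0]
orientation: [[-0.272, 0.962, -0.0], [0.962, 0.272, 0.0], [0.0, -0.0, -1.0]]
ft_force: [-3.2, 0.7, 11.7]
grip_width: 0.4
```

Request:
carry_out([
  [0, 0, -6, 0, 0, 0, 0],
  [12, 0, 0, 0, 0, 0, 0],
  [0, 0, 3, 0, 0, 0, 0],
  [0, 0, 2, 0, 0, 0, 0],
  [0, 0, 1, 0, 0, 0, 0],
  [0, 0, 0, 0, 0, 0, 0],
])

```text
time: 22.0
ee_pos: [545.0, 210.1, 9.0]
orientation: [[-0.272, 0.962, -0.0], [0.962, 0.272, 0.001], [0.001, -0.0, -1.0]]
ft_force: [-3.0, 1.6, 12.3]
grip_width: -0.1
```

Request:
carry_out([
  [0, 0, -6, 0, 0, 0, 0],
  [20, 0, 0, 0, 0, 0, 0],
  [0, 0, 3, 0, 0, 0, 0],
  [0, 0, 2, 0, 0, 0, 0],
  [0, 0, 1, 0, 0, 0, 0],
  [0, 0, 0, 0, 0, 0, 0],
])

```text
time: 22.6
ee_pos: [539.7, 228.0, 7.6]
orientation: [[-0.271, 0.963, -0.001], [0.963, 0.271, -0.0], [-0.0, -0.001, -1.0]]
ft_force: [-0.4, 0.5, 1.6]
grip_width: 0.0
```

The hard stretch (row −22 to +60) is too wide for one slat under a 22 mm tip. I'll compare pictures and contact moments at this soft spot and at a hard one.

```bash
cat > g.py <<'E'
from h import *
import sys
F=[];M=[];Z=[]
for i in range(4):
    c=eyes.capture("side"); s=arm.get_state(); F.append(s["ft_force"]); M.append(s["moment"]); Z.append(s["ee_pos"])
print(s["time"],np.mean(F,0).round(2),np.mean(M,0).round(3),np.mean(Z,0).round(2))
np.save(sys.argv[1],c["color"])
E
python3 g.py a.npy
```

```text
22.8 [-0.44 -0.81  1.21] [-0.011  0.072  0.005] [539.79 228.05   7.9 ]
```

Request:
carry_out([
  [0, 0, -6, 0, 0, 0, 0],
  [-24, 0, 0, 0, 0, 0, 0],
  [0, 0, 3, 0, 0, 0, 0],
  [0, 0, 2, 0, 0, 0, 0],
  [0, 0, 1, 0, 0, 0, 0],
  [0, 0, 0, 0, 0, 0, 0],
])

```text
time: 23.4
ee_pos: [546.8, 205.4, 9.1]
orientation: [[-0.272, 0.962, 0.001], [0.962, 0.272, -0.001], [-0.001, 0.001, -1.0]]
ft_force: [-0.7, -2.7, 7.3]
grip_width: -0.3
```

```bash
python3 g.py b.npy
```

```text
23.6 [-0.72 -3.48  7.65] [-0.62   0.106 -0.012] [546.75 205.33   9.11]
```

Request:
carry_out([
  [0, 0, -6, 0, 0, 0, 0],
  [-44, 0, 0, 0, 0, 0, 0],
  [0, 0, 3, 0, 0, 0, 0],
  [0, 0, 2, 0, 0, 0, 0],
  [0, 0, 1, 0, 0, 0, 0],
  [0, 0, 0, 0, 0, 0, 0],
])

```text
time: 24.2
ee_pos: [558.6, 162.9, 9.2]
orientation: [[-0.273, 0.962, 0.001], [0.962, 0.273, -0.001], [-0.002, 0.0, -1.0]]
ft_force: [-0.8, -5.5, 9.2]
grip_width: 0.1
```

```bash
python3 g.py c.npy; python3 -c "
import numpy as np,cv2
im=[cv2.resize(np.load(f)[140:260,220:340],None,fx=4,fy=4,interpolation=cv2.INTER_CUBIC)[:,:400] for f in('a.npy','c.npy')]
cv2.imwrite('pics/cmp.png',np.hstack(im)[:,:,::-1])"
```

```text
24.4 [-1.14 -5.69  9.03] [-1.007  0.15   0.021] [558.6  162.9    9.23]
```

View pics/cmp.png

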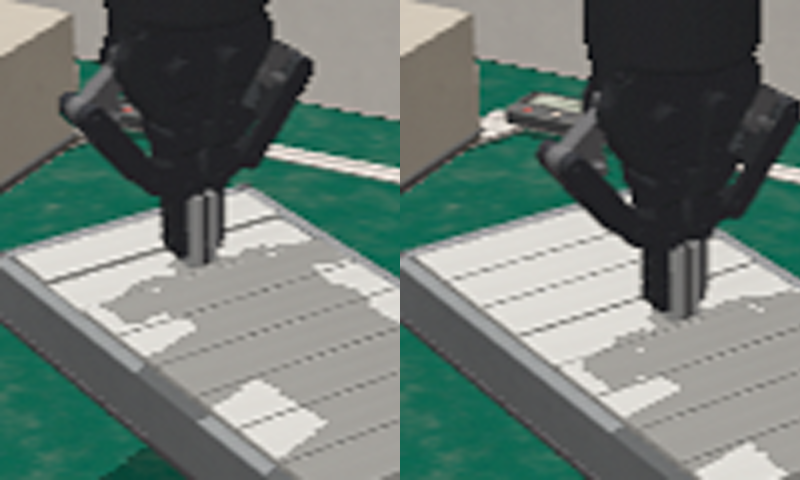

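Both crops show the tips centred on the intended slats. The left one is on slat 6, clearly sunk, and the right one is on slat 4, barely sunk. The side forces suggest my presses were dragging, so I'll repeat with clean vertical presses that include pauses.

Request:
carry_out([
  [0, 0, -12, 0, 0, 0, 0],
  [37, 0, 0, 0, 0, 0, 0],
  [0, 0, 0, 0, 0, 0, 0],
  [0, 0, 0, 0, 0, 0, 0],
  [0, 0, 7, 0, 0, 0, 0],
  [0, 0, 2, 0, 0, 0, 0],
  [0, 0, 1, 0, 0, 0, 0],
  [0, 0, 1, 0, 0, 0, 0],
  [0, 0, 1, 0, 0, 0, 0],
  [0, 0, 0, 0, 0, 0, 0],
])

```text
time: 25.4
ee_pos: [548.0, 198.1, 9.1]
orientation: [[-0.271, 0.963, -0.001], [0.963, 0.271, -0.0], [-0.0, -0.001, -1.0]]
ft_force: [-3.1, -1.3, 9.0]
grip_width: -0.2
```

```bash
python3 g.py d.npy
```

```text
25.6 [-3.46 -1.01  8.81] [-0.147  0.545 -0.025] [547.96 198.15   9.1 ]
```

Request:
carry_out([
  [0, 0, -12, 0, 0, 0, 0],
  [-48, 0, 0, 0, 0, 0, 0],
  [-48, 0, 0, 0, 0, 0, 0],
  [0, 0, 0, 0, 0, 0, 0],
  [0, 0, 0, 0, 0, 0, 0],
  [0, 0, 7, 0, 0, 0, 0],
  [0, 0, 2, 0, 0, 0, 0],
  [0, 0, 1, 0, 0, 0, 0],
  [0, 0, 1, 0, 0, 0, 0],
  [0, 0, 1, 0, 0, 0, 0],
  [0, 0, 0, 0, 0, 0, 0],
])

```text
time: 26.7
ee_pos: [574.3, 106.8, 8.0]
orientation: [[-0.272, 0.962, -0.0], [0.962, 0.272, 0.0], [0.0, -0.0, -1.0]]
ft_force: [-0.4, 0.8, 0.3]
grip_width: -0.1
```

```bash
python3 g.py e.npy
```

```text
26.9 [-0.08  0.28  0.94] [ 0.066  0.032 -0.025] [574.5  106.57   8.2 ]
```

```bash
python3 - <<'E'
from h import *
from scipy.ndimage import map_coordinates
c=eyes.capture("side"); R=np.array(c["rotation"]);O=np.array(c["origin"])
def proj(P):
    q=(P-O)@R; return np.array([c["cy"]-c["fy"]*q[:,1]/-q[:,2], c["cx"]+c["fx"]*q[:,0]/-q[:,2]])
x=np.array([.9613,.2756,0]);y=np.array([-.2756,.9613,0]);o=np.array([558,151,36.])
for side,xs in (("left",np.arange(-58,-34,3)),("right",np.arange(40,60,3))):
  print(side)
  for f,d in (("a","s6"),("b","r54"),("c","s4"),("d","s5"),("e","s2")):
    g=np.load(f+".npy").mean(2); out=[]
    for k in range(1,8):
        v=[]
        prof=np.array([map_coordinates(g,proj(np.array([o+xx*x+((k-4)*32+dy)*y for dy in np.arange(-9,9.1,.5)])),order=1) for xx in xs])
        m=np.median(prof,0); out.append(int((np.median(m)-m).clip(0).sum()))
    print(d,out)
E
```

```text
left
s6 [123, 325, 128, 134, 344, 247, 765]
r54 [301, 407, 133, 409, 21, 582, 345]
s4 [133, 111, 415, 207, 498, 339, 344]
s5 [301, 134, 136, 350, 19, 602, 342]
s2 [418, 42, 777, 353, 288, 335, 345]
right
s6 [83, 269, 306, 207, 263, 104, 691]
r54 [376, 355, 345, 402, 55, 491, 212]
s4 [251, 82, 441, 26, 534, 580, 4]
s5 [449, 359, 97, 386, 51, 483, 97]
s2 [577, 20, 755, 954, 3, 3, 49]
```

Request:
carry_out([
  [0, 0, 2, 0, 0, 0, 0],
  [0, 0, 2, 0, 0, 0, 0],
  [0, 0, 0, 0, 0, 0, 0],
])

```text
time: 27.25
ee_pos: [574.8, 106.3, 4.0]
orientation: [[-0.271, 0.962, 0.001], [0.962, 0.271, 0.0], [-0.0, 0.001, -1.0]]
ft_force: [0.1, 0.2, 2.2]
grip_width: 0.4
```

Request:
carry_out([
  [0, 0, 2, 0, 0, 0, 0],
  [0, 0, 0, 0, 0, 0, 0],
])

```text
time: 27.45
ee_pos: [574.7, 106.3, 2.1]
orientation: [[-0.271, 0.962, 0.0], [0.962, 0.271, 0.0], [-0.0, 0.0, -1.0]]
ft_force: [0.0, 0.3, 2.1]
grip_width: -0.0
```

Slat 2 gives all the way: about 2.2 N at z≈4, bottoming near z≈2. First contact is therefore at z≈10.3, where the shut tips sit about 26 mm above the reported TCP. The hard stretch is centred on slat 4 (row +16), and slat 4 is the only slat whose firmness fits every press. Next is the weight: lift, travel, open and check.

Request:
carry_out([
  [0, 0, -40, 0, 0, 0, 0],
  [0, 0, -40, 0, 0, 0, 0],
  [-26, -32, 0, 0, 0, 0, 100],
  [-26, -32, 0, 0, 0, 0, 100],
  [-27, -32, 0, 0, 0, 0, 100],
  [-27, -32, 0, 0, 0, 0, 100],
  [-27, -32, 0, 0, 0, 0, 100],
  [-26, -32, 0, 0, 0, 0, 100],
  [0, 0, 15, 0, 0, 0, 100],
  [0, 0, 15, 0, 0, 0, 100],
  [0, 0, 0, 0, 0, 0, 100],
])

```text
time: 28.55
ee_pos: [430.8, -98.8, 50.7]
orientation: [[-0.27, 0.963, -0.004], [0.963, 0.27, 0.001], [0.002, -0.003, -1.0]]
ft_force: [-0.6, -0.2, -0.1]
grip_width: 85.5
```

```bash
python3 - <<'E'
from h import *
for n in ("wrist","top","side"):
    c,t=cap(n)
    for d in eyes.tip_of(n,"large_weight"): print(n,round(d["confidence"],2),np.round(d["position"]),at(c,d["position"],0,t))
    if n=="wrist": w=c["color"]
    if n=="side": sd=c["color"]; 
print(t[0],arm.get_state()["grip_width"])
im=np.hstack([cv2.resize(w[150:400,200:420],(400,455)),cv2.resize(sd[240:400,190:330],(400,455),interpolation=cv2.INTER_CUBIC)])
save("g1.png",im)
E
```

```text
wrist 0.9 [348. 424.] [ 523.6 -152.4    0. ]
wrist 0.86 [281. 599.] [653.6 -65.3   0. ]
wrist 0.64 [252. 324.] [432.1 -99.8   0. ]
top 0.77 [271. 413.] [ 521.7 -144.4    0. ]
top 0.73 [202. 375.] [660.4 -66.9   0. ]
top 0.57 [315. 389.] [432.5 -94.5   0. ]
side 0.83 [294. 393.] [657.6 -59.9   0. ]
side 0.69 [352. 338.] [ 526. -151.    0.]
side 0.67 [340. 256.] [429.5 -93.9   0. ]
[433.36677951 -98.73355209  52.51718162] 85.20739612127748
```

View pics/g1.png

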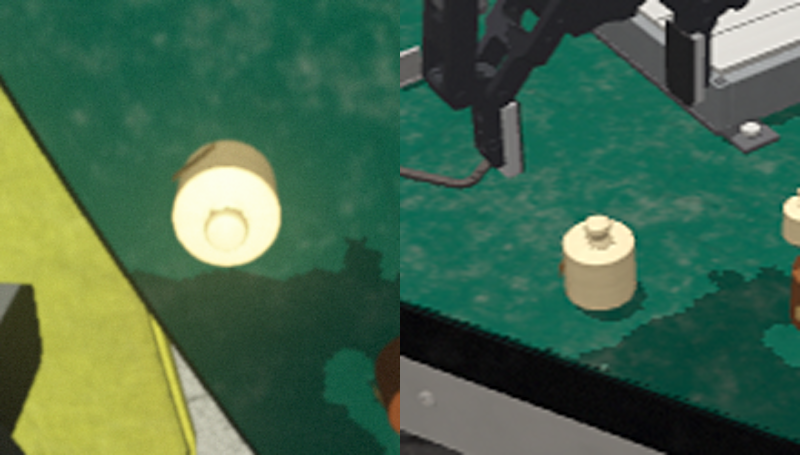

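The weight sits between the two fingers. In the left wrist crop it is at (226,205), and in the right side crop it is at (598,262) with the finger tips at (512,172) and (690,104). A quick check of the open tip height comes before lowering.

```bash
cat > tip.py <<'E'
from h import *
import sys
c,t=cap("side"); p,R=t; print(p)
def proj(p):
    q=np.array(c["rotation"]).T@(np.array(p)-c["origin"]); return np.array([c["cy"]-c["fy"]*q[1]/-q[2], c["cx"]+c["fx"]*q[0]/-q[2]])
for z in range(int(p[2]),int(p[2])+51,10):
    print(z,[proj(np.array([p[0],p[1],z])+s*43*R[:,1]).round(1).tolist() for s in(-1,1)])
E
python3 tip.py; echo "seen tips: row 300 col 229 ; row 276.5 col 291"
```

```text
[433.54661625 -98.67899739  52.65388415]
52 [[324.1, 229.7], [300.2, 286.4]]
62 [[317.8, 229.2], [294.2, 286.4]]
72 [[311.5, 228.7], [288.1, 286.4]]
82 [[305.1, 228.2], [281.9, 286.3]]
92 [[298.5, 227.7], [275.6, 286.3]]
102 [[291.9, 227.2], [269.3, 286.2]]
seen tips: row 300 col 229 ; row 276.5 col 291
```

Request:
carry_out([
  [0, 0, 25, 0, 0, 0, 100],
  [0, 0, 20, 0, 0, 0, 100],
  [0, 0, 0, 0, 0, 0, 100],
])

```text
time: 29.2
ee_pos: [431.3, -98.1, 5.7]
orientation: [[-0.272, 0.962, -0.004], [0.962, 0.272, 0.001], [0.002, -0.003, -1.0]]
ft_force: [-0.3, 0.5, 0.7]
grip_width: 85.4
```

The open tips are at z≈90 with reported z 52.6, an offset of 38 mm, which agrees with the pressing result (26 + 13). I'll lower so the tips are at about 14 mm, then close.

Request:
carry_out([
  [0, 0, 12, 0, 0, 0, 100],
  [0, 0, 10, 0, 0, 0, 100],
  [0, 0, 8, 0, 0, 0, 100],
  [0, 0, 0, 0, 0, 0, 30],
  [0, 0, 0, 0, 0, 0, 20],
  [0, 0, 0, 0, 0, 0, 20],
  [0, 0, 0, 0, 0, 0, 20],
  [0, 0, 0, 0, 0, 0, 20],
], squeeze=35)

```text
time: 30.0
ee_pos: [433.1, -98.9, -22.4]
orientation: [[-0.272, 0.962, 0.001], [0.962, 0.272, -0.0], [-0.0, 0.001, -1.0]]
ft_force: [-1.4, -0.6, 5.2]
grip_width: 31.5
```

Request:
carry_out([
  [0, 0, -5, 0, 0, 0, 20],
  [0, 0, -10, 0, 0, 0, 20],
  [0, 0, -20, 0, 0, 0, 20],
  [0, 0, 0, 0, 0, 0, 20],
])

```text
time: 30.4
ee_pos: [434.7, -99.4, 14.1]
orientation: [[-0.272, 0.962, 0.004], [0.962, 0.272, -0.001], [-0.003, 0.004, -1.0]]
ft_force: [0.7, -0.2, -1.7]
grip_width: 31.7
```

```bash
python3 - <<'E'
from h import *
s=arm.get_state(); c=eyes.capture("side"); sd=c["color"]; print(s["ee_pos"],s["ft_force"],s["grip_width"])
w=eyes.capture("wrist")["color"]
for d in eyes.tip_of("side","large_weight"): print(d["confidence"],d["position"])
save("g2.png",np.hstack([cv2.resize(w[150:400,200:420],(400,455)),cv2.resize(sd[240:400,190:330],(400,455),interpolation=cv2.INTER_CUBIC)]))
E
```

```text
[434.66374557 -99.38900957  14.13329126] [ 0.67381342 -0.15861803 -1.70799897] 31.743122908315843
0.98 [352.8, 337.0]
0.97 [318.7, 257.5]
0.63 [293.1, 393.8]
```

View pics/g2.png

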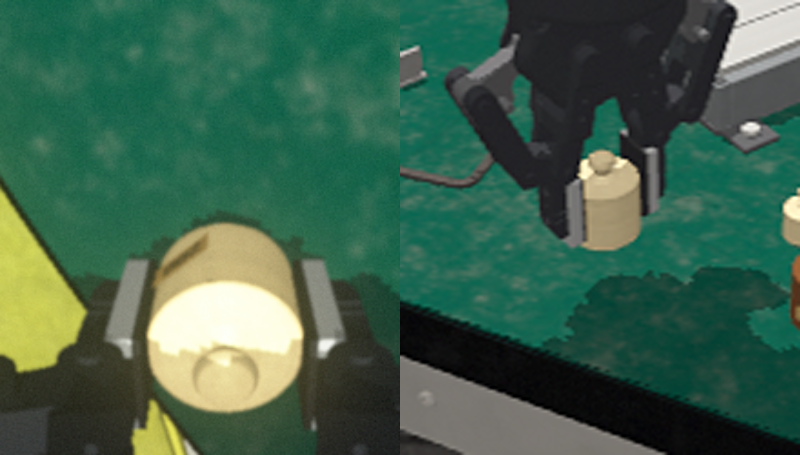

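The large weight is held upright between the pads and is off the bench (side crop (608,205), with its shadow detached). I'll carry it to slat 4 now.

Request:
carry_out([
  [0, 0, -35, 0, 0, 0, 20],
  [0, 0, -20, 0, 0, 0, 20],
  [27, 23, 0, 0, 0, 0, 20],
  [28, 24, 0, 0, 0, 0, 20],
  [28, 24, 0, 0, 0, 0, 20],
  [28, 24, 0, 0, 0, 0, 20],
  [28, 24, 0, 0, 0, 0, 20],
  [28, 23, 0, 0, 0, 0, 20],
  [28, 23, 0, 0, 0, 0, 20],
  [27, 23, 0, 0, 0, 0, 20],
  [0, 0, 0, 0, 0, 0, 20],
  [0, 0, 0, 0, 0, 0, 20],
])

```text
time: 31.75
ee_pos: [552.5, 166.4, 65.7]
orientation: [[-0.273, 0.962, -0.003], [0.962, 0.273, -0.001], [-0.0, -0.003, -1.0]]
ft_force: [-0.6, -0.5, -2.1]
grip_width: 31.5
```

Request:
carry_out([
  [0, 0, 20, 0, 0, 0, 20],
  [0, 0, 15, 0, 0, 0, 20],
  [0, 0, 10, 0, 0, 0, 20],
  [0, 0, 0, 0, 0, 0, 20],
  [0, 0, 0, 0, 0, 0, 20],
])

```text
time: 32.25
ee_pos: [553.2, 165.2, 22.0]
orientation: [[-0.271, 0.963, -0.001], [0.963, 0.271, -0.0], [-0.0, -0.001, -1.0]]
ft_force: [0.5, 0.3, -1.9]
grip_width: 31.8
```

```bash
python3 g.py p.npy; python3 - <<'E'
from h import *
from plan import *
c,t=cap("side")
for d in eyes.tip_of("side","large_weight"): print(round(d["confidence"],2),np.round(d["position"],1),at(c,d["position"],44))
s=arm.get_state(); p=np.array(s["ee_pos"])[:2]-[558,151]; print("panel",p@[.9613,.2756],p@[-.2756,.9613],s["grip_width"])
E
```

```text
32.45 [ 0.03 -0.06 -1.94] [ 0.022 -0.006 -0.032] [554.05 165.72  22.76]
0.94 [294.7 393.5] [ 623.9 -114.2   44. ]
0.81 [351.3 336.5] [ 503.6 -193.    44. ]
0.5 [213.6 281.4] [549.5 169.5  44. ]
panel 0.2718847334044469 15.506307050467814 31.685237475458518
```

Request:
carry_out([
  [0, 0, 4, 0, 0, 0, 20],
  [0, 0, 2, 0, 0, 0, 20],
  [0, 0, 1, 0, 0, 0, 20],
  [0, 0, 0, 0, 0, 0, 20],
])

```text
time: 32.95
ee_pos: [553.2, 165.9, 14.8]
orientation: [[-0.272, 0.962, -0.001], [0.962, 0.272, -0.0], [0.0, -0.001, -1.0]]
ft_force: [-1.1, -0.4, -1.5]
grip_width: 31.7
```

Request:
carry_out([
  [0, 0, 1, 0, 0, 0, 20],
  [0, 0, 0, 0, 0, 0, 20],
  [0, 0, 0, 0, 0, 0, 20],
])

```text
time: 33.25
ee_pos: [553.5, 165.9, 14.1]
orientation: [[-0.272, 0.962, -0.0], [0.962, 0.272, -0.0], [0.0, -0.0, -1.0]]
ft_force: [0.3, -0.7, -2.9]
grip_width: 32.1
```

Request:
carry_out([
  [0, 0, 1, 0, 0, 0, 20],
  [0, 0, 0, 0, 0, 0, 20],
  [0, 0, 0, 0, 0, 0, 20],
])

```text
time: 33.55
ee_pos: [553.6, 165.9, 13.2]
orientation: [[-0.272, 0.962, 0.0], [0.962, 0.272, 0.0], [-0.0, 0.0, -1.0]]
ft_force: [-0.1, -0.6, -1.9]
grip_width: 31.4
```

Request:
carry_out([
  [0, 0, 1, 0, 0, 0, 20],
  [0, 0, 0, 0, 0, 0, 20],
  [0, 0, 0, 0, 0, 0, 20],
])

```text
time: 33.85
ee_pos: [553.7, 165.9, 13.1]
orientation: [[-0.272, 0.962, 0.001], [0.962, 0.272, 0.0], [-0.0, 0.001, -1.0]]
ft_force: [-2.1, -0.1, 4.6]
grip_width: 31.4
```

```bash
python3 g.py q.npy
```

```text
34.05 [-1.94 -0.53  5.9 ] [-0.072  0.248 -0.016] [553.67 165.93  13.05]
```

The weight meets a hard stop within about 0.3 mm of touching (force change about 8 N), so this slat is firm. I'll ease off, let go and retreat.

Request:
carry_out([
  [0, 0, -1, 0, 0, 0, 20],
  [0, 0, 0, 0, 0, 0, 40],
  [0, 0, 0, 0, 0, 0, 70],
  [0, 0, 0, 0, 0, 0, 100],
  [0, 0, 0, 0, 0, 0, 100],
  [0, 0, 0, 0, 0, 0, 100],
  [0, 0, -10, 0, 0, 0, 100],
  [0, 0, -40, 0, 0, 0, 100],
  [0, 0, -45, 0, 0, 0, 100],
  [0, 0, -45, 0, 0, 0, 100],
  [0, 0, 0, 0, 0, 0, 100],
  [0, 0, 0, 0, 0, 0, 100],
])

```text
time: 35.25
ee_pos: [554.6, 166.2, 155.4]
orientation: [[-0.272, 0.962, 0.004], [0.962, 0.272, 0.001], [-0.0, 0.004, -1.0]]
ft_force: [0.1, 0.3, 0.0]
grip_width: 85.4
```

```bash
python3 - <<'E'
from h import *
s=arm.get_state(); print(s["time"],s["ee_pos"],s["ft_force"],s["grip_width"])
c,t=cap("side"); 
for d in eyes.tip_of("side","large_weight"): print(round(d["confidence"],2),np.round(d["position"],1),at(c,d["position"],36))
for n in("medium_weight","small_weight"):
    for d in eyes.tip_of("side",n)[:1]: print(n,d["confidence"],at(c,d["position"],0))
sd=c["color"]; w,t=cap("wrist")
for d in eyes.tip_of("wrist","large_weight"): print("w",round(d["confidence"],2),np.round(d["position"],1),at(w,d["position"],36,t))
save("end.png",np.hstack([cv2.resize(w["color"],(400,455)),cv2.resize(sd[130:290,220:360],(400,455),interpolation=cv2.INTER_CUBIC)]))
E
```

```text
35.25 [554.57151835 166.1638629  155.38742149] [0.10558542 0.30816144 0.03858034] 85.35433258559
0.74 [217.5 284.7] [555.1 167.7  36. ]
0.65 [293.  396.9] [ 636.5 -102.9   36. ]
0.61 [353.1 337.3] [ 507.  -188.3   36. ]
medium_weight 0.7 [ 627.  -129.5    0. ]
small_weight 0.68 [539.3 -92.2   0. ]
w 0.64 [419.5 351.6] [640.3 -34.1  36. ]
w 0.6 [222.3 326.6] [555.2 166.4  36. ]
```

View pics/end.png

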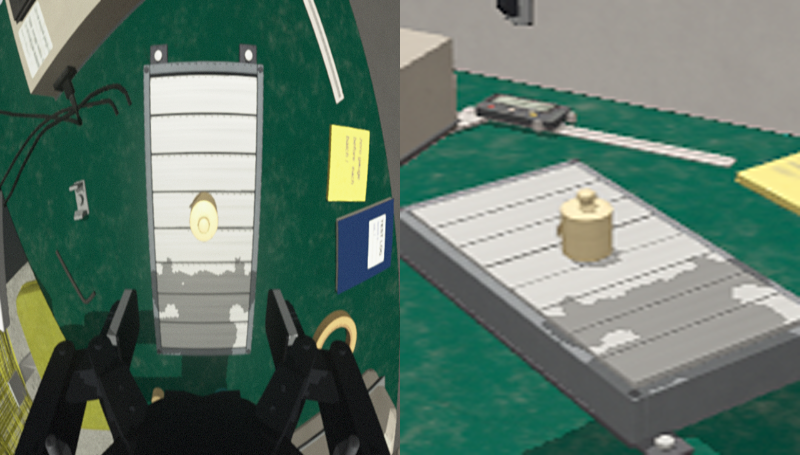

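The weight stands upright and level, at (203,216) in the wrist crop and (587,228) in the side crop. Both cameras put its base at about (555,167) at slat level, and the smaller weights have not moved. I'm handing in.

```bash
python3 -c "
from plant import arm
print(arm.close_job())"
```

```text
the job is handed in; nothing more can be done
None
```

I found the firm part of the panel by pressing, stood the large brass weight upright on slat 4, let go, and handed the job in at about 35 s. No verdict was reported, so whether it passed is not confirmed.

**Last checks:**
- **Setting down:** the weight met a hard stop within about 0.3 mm of touching, with a force change of about 8 N.
- **After release:** the wrist and side cameras both put its base at about (555, 167) mm at slat level, near panel position (0, 16) mm. It looked upright, and the wrist force was near zero with the gripper clear.
- **Other weights:** the two smaller weights were where they started, to within about 5 mm. I did not touch the brown and turquoise look-alikes.

**What disagreed:**
- **Fingertip position:** the shut fingertips were about 26 mm above the reported tool point, and about 38 mm when open. My first round of presses therefore never reached the slats, and I corrected for this by feel and with the side camera.
- **More than one hard slat:** presses over slats 3, 4 and 5 all felt hard, although only one slat should be. Slats 0, 2 and 6 gave way; slats 1 and 7 were never pressed deep enough to tell. I chose slat 4 as the middle of the hard stretch and did not resolve why its neighbours felt hard too.

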